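Slide a soap bar under the stamping jig's leaf spring

ROBOT

A 7-joint arm with a two-finger parallel gripper is mounted at the origin on the work surface. World frame = base frame: x ahead of the robot, y to its left, z up, the work surface at z = 0. Lengths are in m, angles in rad, forces in N, time in s.
With the tool pointing down it reaches from about 0.425 to 0.925 m from the base axis. Payload 6.8 kg.
Tool frame: the origin (TCP) lies at the very end of the fingers, on their centre line; the grasp point (between the pads) lies 19 mm behind it; y points along the fingers, x is the direction in which the jaws open and shut, and the axes are right-handed (so a half turn about y gives the same grasp; the last joint's range is limited). The gripper opens to 85 mm and grips with 20 to 120 N. Pads are 22 mm wide; open, the fingers measure 114 mm over their backs; the gripper's body (76 mm by 85 mm) begins 54 mm behind the grasp point. The pads swing forward as they close: fully open they stand 13 mm farther back than shut.
Start: joints at [-1.209, 0.477, 0.022, 1.555, -0.011, 1.109, -0.083], TCP at [0.306, 0.602, 0.231] pointing down, gripper open.
Joint ranges: [-2.96, 2.96], [-0.34, 2.1], [-1.41, 1.46], [0.24, 2.44], [-1.37, 4.51], [0.17, 1.92], [-2.96, 2.96]. Speed limits (rad/s): [2.39, 2.39, 3.14, 3.14, 3.14, 3.14, 3.14].

INTERFACE

Orientations are given as [roll, pitch, yaw] about the fixed x, y, z axes, in that order (R = Rz(yaw) Ry(pitch) Rx(roll)).
In Python, from station import state, snapshot, close_job gives the robot as it stands.
- The arm moves only by the tool play_rows, never from a script. Its argument "steps" is a list of rows, each an object of numbers: "ax", "ay", "az": the turn, a rotation vector about the tool's x, y, z in degrees; "tx", "ty", "tz": the shift along the tool's x, y, z in mm; "fingers": the opening in per cent of the stroke, from 0 (shut) to 100 (fully open). In form: [{"ax": .., "ay": .., "az": .., "tx": .., "ty": .., "tz": .., "fingers": ..}, ...]. A call has 1 to 10 rows; each row shifts and turns the pose as measured when the row begins, along the tool's axes as they then stand; what a row does not reach is not made up. A row lasts 1/12 s, in which the tool goes at most 41.7 mm and 7.16 degrees, less where a joint would pass 70% of its speed; a pose out of reach is approached as far as the arm can. A call with a gripper value outside its range is refused whole. The fingers move at their own pace and stop on an object; "grip_force" is the grip in N (left out, the last holds). Time passes only in rows, so rows that do not move let the fingers close. It gives the time, the measured TCP pose, the force and the opening at its end, in the units of the state.
- state(): the state, without advancing time (a new reading comes with each control period).
- snapshot(name): name is "side" or "top" or "wrist"; returns a dict with "frame" (420x560x3 uint8, red, green, blue), "fov_y" (degrees; the focal length in pixels is half the picture's height over the tangent of half this angle, whatever the lens; pixels are square), "cx", "cy" (the principal point, pixels), "dist_coeffs" ([k1, k2, p1, p2, k3] as OpenCV has them; the pictures are not rectified), "origin" and "attitude" of the camera in the world. Camera axes: x right, y up, looking along -z (the intrinsics and any distortion apply to the point x, -y, -z); pixel columns grow to the right and rows downward; lengths in m; the calibration is good to about 2 mm. A picture is of the moment at which its call begins. There is no depth.
- close_job(): hands the job in, once; it reports no verdict.
The state is a dict: "t": time; "q": joint angles; "qvel": joint speeds; "effort": joint torques, N m; "ee_pos": TCP position; "tcp_rot": TCP orientation; "contact_force": force on the tool from outside, world axes, zero at the start; "torque": the same for the moment, N m; "opening": finger opening in m.
Only numpy, scipy, OpenCV 4.12 (cv2) and the standard library are available. Lean on these libraries where they do the work, as an engineer would, in place of code of your own. Each camera call takes 0.05 s, during which the arm holds its last target. There are 200 camera calls.

TASK

Press the blue sled down hard against its sprung bed with your fingertips (the cork tread behind the cream soap bar is there for that) and, keeping it pressed, push it along the channel under the steel gate bar and its leaf spring until it is fully home against the dark wooden end stop; then take your hand away and leave it there. The sled is only to be pressed and pushed: do not lift or tip it, and leave the jars, spatula, spare soap and pan around the jig where they are.

Things in the scene. Friction and masses are not known exactly. Their poses are not given: they have to be found in the camera images.
- jig: Lengths in mm. Soap stamping jig fixed to the table: pale wooden channel, 272 long, 100 wide. Origin on the table surface on the channel's centre line, directly below the gate bar; x along the channel in the direction to push, z up. Walls 14 thick, tops 38 above the table, stand either side of a 66 wide channel that runs from x = -187 to the end stop at x = +68.
- sled: Loose blue tray 132 long (x), 62 wide, 12 thick, 0.2 to 0.3 kg, lying on the bed in the channel just before the gate, its x along the jig's. Origin at the centre of its underside. The cream soap bar fixed on it is 90 long, 58 wide, from x = -24 to +66, top 30 above the underside: 7 too high to pass the gate unless the bed is pressed down.
- sled_nose (a point): Centre of the lower front edge of the sled (sled x = +66, z = 0). When fully home it is at jig x = +68; the sled's origin is then at jig x = +2.
- bed (a joint): How far the sprung aluminium bed under the sled is pressed down (m): 0 up (bed top 29 above the table), 0.012 fully down (17). The soap clears the gate bar beyond 0.007. With the sled on it, about 3 N starts it down and 10 N holds it fully down. It springs up when let go; under the gate the sled then rises until the soap bears on the bar, and stays there.
- leaf (a joint): Angle of the 50 long, 40 wide steel leaf spring hinged under the far edge of the gate bar (rad): 0 hanging, sloping down and forwards to about 44 above the table; grows as the soap lifts it, about 0.15 when level. It presses on the soap with about 2 to 3 N.
- pot_blue: Small blue pigment jar with aluminium lid, 52 across, 55 high, one of three in a row on the table beside the jig (its -y side, centres 105 to 125 from the jig's x axis). Leave alone. Origin under its centre.
- pot_clay: Small clay-coloured pigment jar with aluminium lid, 52 across, 55 high, one of three in a row on the table beside the jig (its -y side, centres 105 to 125 from the jig's x axis). Leave alone. Origin under its centre.
- pot_green: Small green pigment jar with aluminium lid, 52 across, 55 high, one of three in a row on the table beside the jig (its -y side, centres 105 to 125 from the jig's x axis). Leave alone. Origin under its centre.
- spare_soap: Spare lavender soap bar, 75 x 52 x 26, on the table beyond the end stop. Leave alone. Origin under its centre.
- spatula: Red spatula 200 long lying on the table beside the jig on its +y side. Leave alone.
- oil_amber: Amber oil jar with red lid, 92 across, 150 high, at the robot's left. Leave alone. Origin under its centre.
- oil_yellow: Yellow oil jar with red lid, 84 across, 140 high, at the robot's left. Leave alone. Origin under its centre.
- pan: Open steel pan, 110 across, 60 high, at the robot's right. Leave alone. Origin under its centre.
- gate (a point): Middle of the underside of the dark steel gate bar that crosses over the channel: jig (0, 0, 52). The bar is 12 thick along x (from -6 to +6), its top 61 above the table.
- stop (a point): Middle of the top edge of the dark wooden end stop's face: jig (68, 0, 50). The sled's nose bears on this face when home.
- tread (a point): Centre of the top of the low cork-topped tread behind the soap: sled (-45, 0, 12.6). The tread spans sled x = -66 to -24, 62 wide. Press down here and push forwards against the soap's upright rear face (18 high, at sled x = -24).
Mind the look-alikes: they are no part of the job. Of the things that look like the sled, the middle-sized one is meant.

How it is judged:
On the way, in this order (a step that is already met when the one before it is completed fails the run):
1. the fingers press the sled down so the soap will clear the gate bar, while still in front of it (value of joint bed above 0.006 m and x of sled_nose in the frame of jig below 0.004 m and contact force between the fingers and sled above 2 N), for 0.1 s.
2. the soap has entered under the leaf spring (x of sled_nose in the frame of jig above 0.025 m and value of joint leaf above 0.02 rad), for 0.05 s.
At the end, for the whole second after the job is handed in: The sled's nose is within 4 mm of the end stop, the sled lies flat and straight in the channel with the soap under the gate bar and leaf spring, and is at rest (x of sled_nose in the frame of jig above 0.064 m and y of sled in the frame of jig between -0.006 and 0.006 m and z of sled in the frame of jig below 0.025 m and angle between the x axis of sled and the x axis of jig, either way round below 0.1 rad and angle between sled's own z axis and vertical below 0.1 rad and value of joint leaf above 0.02 rad and linear speed of sled below 0.01 m/s); the robot touches nothing.
It fails at once if the sled is lifted off the bed (z of sled in the frame of jig above 0.037 m).
It fails at once if the sled is tipped (angle between sled's own z axis and vertical above 0.2 rad).
It fails at once if a jar, the spare soap, the spatula or the pan is moved more than 20 mm (distance of any of pot_blue, pot_clay, pot_green, spare_soap, spatula, oil_amber, oil_yellow, pan from where it was at the start of the episode above 0.02 m).
It also fails if it takes over 34 s, if anything falls off the work surface, if the arm or the gripper's body presses on something with over 40 N, if the wrist force passes 120 N, or if a joint passes its speed limit or range.

## Working session

There is one attempt and no reset: what is moved stays moved. The work goes in short steps, Python scripts to look and compute and a tool call to move; the robot and the scene stay as the last step left them, time stands still between calls to the robot, and variables do not carry over. Pictures are saved under pics/ and viewed, about 8 in all and at most 12, crops included, and the job is handed in when it is done.

Besides the shell and the picture viewer there is one more tool, called after ">>>" by a JSON object that holds its "fn" and its "kwargs". play_rows: Moves the arm, as the interface text tells. Its arguments: {"type":"object","properties":{"steps":{"type":"array"},"grip_force":{"type":"number"}},"required":["steps"]}

```bash
mkdir -p pics; cat > h.py <<'E'
import numpy as np, cv2
from station import state, snapshot, close_job
from scipy.spatial.transform import Rotation as R
def rot(a):
    a=np.array(a,float)
    if a.shape==(3,3): return a
    if a.size==4: return R.from_quat(a).as_matrix()
    return R.from_euler('xyz',a).as_matrix()
def K(s):
    f=s['frame'].shape[0]/2/np.tan(np.radians(s['fov_y'])/2)
    return np.array([[f,0,s['cx']],[0,f,s['cy']],[0,0,1.]])
def ray(s,px):
    u=cv2.undistortPoints(np.array(px,float).reshape(-1,1,2),K(s),np.array(s['dist_coeffs'],float)).reshape(-1,2)
    d=np.c_[u[:,0],-u[:,1],-np.ones(len(u))]@rot(s['attitude']).T
    return np.array(s['origin'],float),d
def plane(s,px,z):
    o,d=ray(s,px); return o+d*((z-o[2])/d[:,2])[:,None]
def proj(s,P):
    c=(np.array(P,float).reshape(-1,3)-s['origin'])@rot(s['attitude'])
    c=c*[1,-1,-1]
    return cv2.projectPoints(c,np.zeros(3),np.zeros(3),K(s),np.array(s['dist_coeffs'],float))[0].reshape(-1,2)
def save(s,n,crop=None,k=1):
    f=s['frame'][...,::-1]
    if crop: f=f[crop[1]:crop[3],crop[0]:crop[2]]
    cv2.imwrite('pics/'+n,cv2.resize(f,None,fx=k,fy=k,interpolation=cv2.INTER_CUBIC))
E
python3 - <<'E'
from h import *
print(state())
for n in('top','side'):
    s=snapshot(n); print({k:v for k,v in s.items() if k!='frame'}); save(s,n+'0.png',k=1.4); np.save(n+'0.npy',s,allow_pickle=True)
E
```

```text
{'t': 0.0, 'q': array([-1.20909986,  0.47779276,  0.0223478 ,  1.55647406, -0.01151852,
        1.10928724, -0.08307019]), 'qvel': array([-1.66158559e-03, -4.25818678e-04, -6.39887451e-05, -1.19054111e-03,
       -2.89188376e-03, -9.47485566e-05, -3.34023157e-04]), 'effort': array([ 1.11934041e-04, -5.96461165e+01,  1.60801973e+00, -2.81199038e+01,
        1.24711587e-02,  9.51997878e-03, -9.81219159e-06]), 'ee_pos': array([0.30531755, 0.60132821, 0.23032124]), 'tcp_rot': array([-1.57091982,  0.00182912,  1.1010355 ]), 'contact_force': array([-0.21008182,  0.482398  ,  0.10626934]), 'torque': array([ 0.00796136, -0.0097518 , -0.03349567]), 'opening': 0.0852862154498051}
{'fov_y': 51.04140371583617, 'cx': 278.42449582904703, 'cy': 204.34872549129847, 'dist_coeffs': array([0.01593893, 0.        , 0.        , 0.        , 0.        ]), 'origin': array([0.33794214, 0.0092199 , 1.07773816]), 'attitude': array([ 0.18127884,  0.01674474, -1.56921208])}
{'fov_y': 46.72894381739809, 'cx': 281.76077805402844, 'cy': 218.15187414830092, 'dist_coeffs': array([-0.09894951,  0.        ,  0.        ,  0.        ,  0.        ]), 'origin': array([-0.07023286, -0.7085384 ,  0.86350216]), 'attitude': array([ 0.85484647, -0.01219472, -0.67287291])}
```

View pics/top0.png

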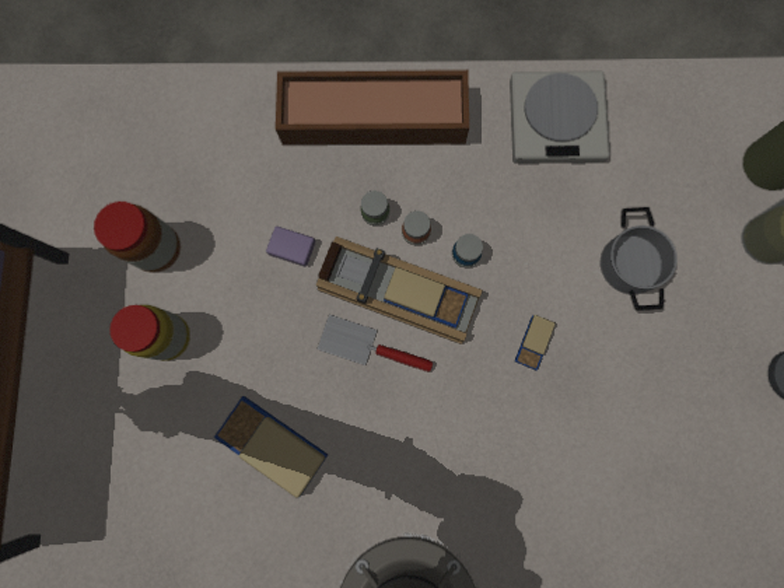

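View pics/side0.png

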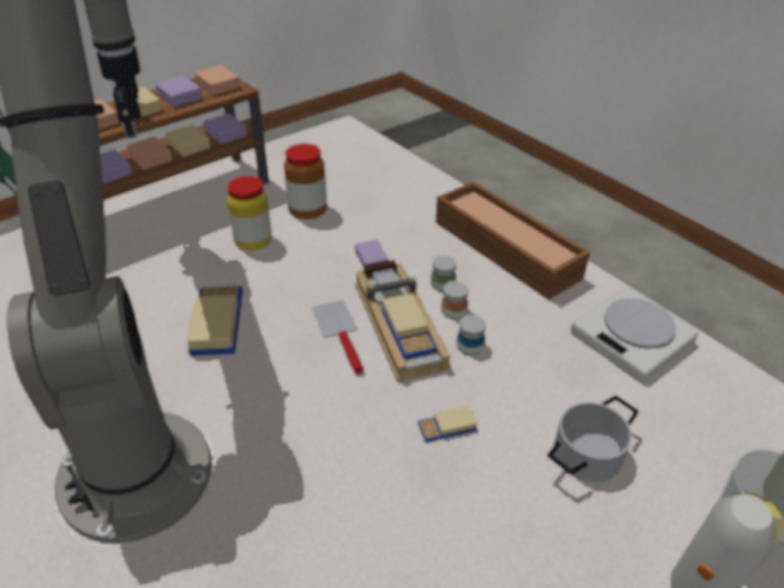

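The top view shows the jig at about (400,290), with the push direction to the left (world +y). The sled is inside it: soap at (415,293), cork at (452,305). The decoys at (270,445) and (537,342) are the larger and smaller look-alikes. Next I'll measure the jig.

```bash
python3 - <<'E'
from h import *
s=np.load('top0.npy',allow_pickle=True).item()
save(s,'c1.png',(215,160,355,250),5.5)
hsv=cv2.cvtColor(s['frame'],cv2.COLOR_RGB2HSV)
for p in [(298,208),(323,218),(250,209),(300,228),(267,197),(236,187),(278,203),(260,215)]: print(p,hsv[p[1],p[0]],s['frame'][p[1],p[0]])
E
```

```text
(298, 208) [ 22  79 126] [126 115  87]
(323, 218) [ 17 111  99] [99 80 56]
(250, 209) [ 17  96 104] [104  87  65]
(300, 228) [ 17 100 112] [112  93  68]
(267, 197) [ 0  0 40] [40 40 40]
(236, 187) [ 13 121  40] [40 29 21]
(278, 203) [ 21  77 122] [122 111  85]
(260, 215) [150   8  34] [34 33 34]
```

View pics/c1.png

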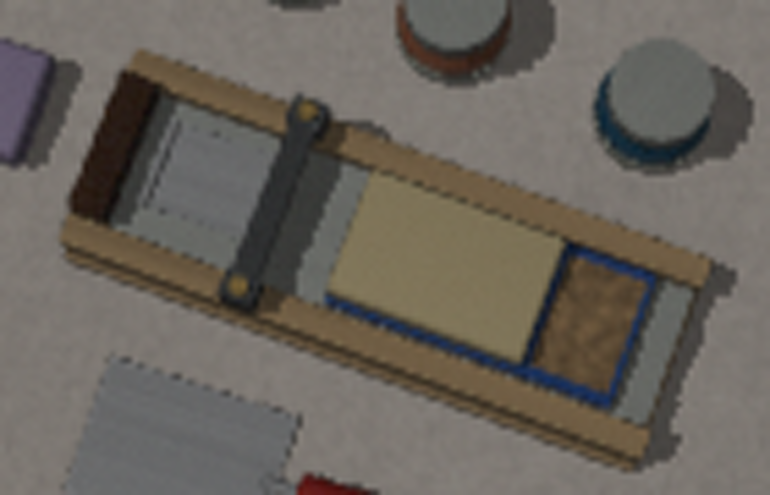

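```bash
python3 - <<'E'
from h import *
s=np.load('top0.npy',allow_pickle=True).item()
C=lambda L:[(x/5.5+215-.4,y/5.5+160-.4) for x,y in L]
P=plane(s,C([(138,52),(710,262),(645,456),(65,240)]),.038)
print('walls\n',P.round(4)); 
hsv=cv2.cvtColor(s['frame'],cv2.COLOR_RGB2HSV)
m=((hsv[...,0]>=19)&(hsv[...,0]<=25)&(hsv[...,2]>110)&(hsv[...,1]>60)).astype(np.uint8)
n,l,st,c=cv2.connectedComponentsWithStats(m); i=l[208,298]
pts=np.argwhere(l==i)[:,::-1]; W=plane(s,pts,.059)[:,:2]
r=cv2.minAreaRect((W*1000).astype(np.float32)); print('soap',len(pts),r)
v=(P[0]-P[1]+P[3]-P[2])[:2]; print('yaw walls',np.degrees(np.arctan2(v[1],v[0])),np.linalg.norm(P[0]-P[1]),np.linalg.norm(P[0]-P[3]),np.linalg.norm(P[2]-P[1]))
u=v/np.linalg.norm(v); w=np.array([-u[1],u[0]])
cen=P[:,:2].mean(0)   # wall centre: x from -187 to 85 => -51
O=cen+u*.051; print('O from walls',O)
f=lambda p:np.c_[(p-O)@u,(p-O)@w]
b=cv2.boxPoints(r)/1000; print('soap in jig\n',f(b).round(4))
print('bar posts/top', f(plane(s,C([(308,112),(238,288)]),.061)[:,:2]).round(4))
print('stop top face edge', f(plane(s,C([(158,88),(108,220)]),.05)[:,:2]).round(4))
print('cork rear', f(plane(s,C([(655,268),(612,405)]),.041)[:,:2]).round(4))
E
```

```text
walls
 [[ 0.6163  0.1217  0.038 ]
 [ 0.5213 -0.1293  0.038 ]
 [ 0.4368 -0.0994  0.038 ]
 [ 0.5314  0.1522  0.038 ]]
soap 854 ((518.1817626953125, -13.862354278564453), (86.58222961425781, 57.57252883911133), 69.16261291503906)
yaw walls 69.32225764717236 0.2684125139672906 0.09020056018077621 0.08964631937916749
O from walls [0.54444416 0.05901942]
soap in jig
 [[-0.1207  0.0277]
 [-0.1208 -0.0298]
 [-0.0342 -0.0301]
 [-0.0341  0.0275]]
bar posts/top [[ 0.0008 -0.0411]
 [ 0.0012  0.0413]]
stop top face edge [[ 0.0674 -0.0305]
 [ 0.0661  0.0319]]
cork rear [[-0.1628 -0.0333]
 [-0.1655  0.0295]]
```

```bash
cat >> h.py <<'E'
YAW=np.radians(69.2); u=np.array([np.cos(YAW),np.sin(YAW)]); w=np.array([-u[1],u[0]]); O=np.array([.5444,.0590])
def J(x,y,z): return np.r_[O+u*x+w*y,z]
def tojig(p): p=np.array(p); return np.r_[(p[:2]-O)@u,(p[:2]-O)@w,p[2]]
RT=R.from_euler('xyz',[-np.pi/2,0,YAW-np.pi/2])
def plan(tgt,N,mx=7.):
    s=state(); p=s['ee_pos'].copy(); r=R.from_euler('xyz',s['tcp_rot']); print('jig',tojig(p).round(4),'t',s['t'],'F',s['contact_force'].round(1))
    for i in range(N):
        e=(tgt-p)/(N-i); t=r.as_matrix().T@e*1000
        v=np.degrees((r.inv()*RT).as_rotvec()); n=np.linalg.norm(v); v=v*min(1,mx/max(n,1e-9))
        print({k:round(float(x),1) for k,x in zip(('ax','ay','az','tx','ty','tz'),[*v,*t])})
        r=r*R.from_rotvec(np.radians(v)); p=p+e
E
python3 -c "
from h import *
plan(J(-.1455,0,.2),20,5.)"
```

```text
jig [0.4222 0.4161 0.2304] t 0.1 F [0.3 0.2 1.4]
{'ax': 0.0, 'ay': 5.0, 'az': -0.0, 'tx': -26.0, 'ty': 1.6, 'tz': -23.7}
{'ax': 0.0, 'ay': 5.0, 'az': -0.0, 'tx': -23.8, 'ty': 1.6, 'tz': -25.9}
{'ax': 0.0, 'ay': 5.0, 'az': -0.0, 'tx': -21.5, 'ty': 1.6, 'tz': -27.9}
{'ax': 0.0, 'ay': 5.0, 'az': -0.0, 'tx': -19.0, 'ty': 1.6, 'tz': -29.6}
{'ax': 0.0, 'ay': 5.0, 'az': -0.0, 'tx': -16.3, 'ty': 1.6, 'tz': -31.2}
{'ax': 0.0, 'ay': 5.0, 'az': -0.0, 'tx': -13.5, 'ty': 1.5, 'tz': -32.5}
{'ax': 0.0, 'ay': 5.0, 'az': -0.0, 'tx': -10.7, 'ty': 1.5, 'tz': -33.5}
{'ax': 0.0, 'ay': 5.0, 'az': -0.0, 'tx': -7.7, 'ty': 1.5, 'tz': -34.3}
{'ax': 0.0, 'ay': 5.0, 'az': -0.0, 'tx': -4.7, 'ty': 1.5, 'tz': -34.9}
{'ax': 0.0, 'ay': 5.0, 'az': -0.0, 'tx': -1.6, 'ty': 1.5, 'tz': -35.2}
{'ax': 0.0, 'ay': 5.0, 'az': -0.0, 'tx': 1.4, 'ty': 1.5, 'tz': -35.2}
{'ax': 0.0, 'ay': 5.0, 'az': -0.0, 'tx': 4.5, 'ty': 1.5, 'tz': -34.9}
{'ax': 0.0, 'ay': 5.0, 'az': -0.0, 'tx': 7.5, 'ty': 1.5, 'tz': -34.4}
{'ax': 0.0, 'ay': 5.0, 'az': -0.0, 'tx': 10.5, 'ty': 1.5, 'tz': -33.6}
{'ax': 0.0, 'ay': 5.0, 'az': -0.0, 'tx': 13.4, 'ty': 1.5, 'tz': -32.5}
{'ax': 0.0, 'ay': 5.0, 'az': -0.0, 'tx': 16.2, 'ty': 1.5, 'tz': -31.3}
{'ax': 0.0, 'ay': 3.9, 'az': -0.0, 'tx': 18.8, 'ty': 1.5, 'tz': -29.7}
{'ax': 0.0, 'ay': 0.0, 'az': 0.0, 'tx': 20.8, 'ty': 1.5, 'tz': -28.4}
{'ax': -0.0, 'ay': -0.0, 'az': 0.0, 'tx': 20.8, 'ty': 1.5, 'tz': -28.4}
{'ax': 0.0, 'ay': 0.0, 'az': 0.0, 'tx': 20.8, 'ty': 1.5, 'tz': -28.4}
```

>>> {"fn": "play_rows", "kwargs": {"steps": [{"ay": 5,"tx": -26,"ty": 0,"tz": -24,"fingers": 0},{"ay": 5,"tx": -24,"ty": 0,"tz": -26,"fingers": 0},{"ay": 5,"tx": -21.5,"ty": 0,"tz": -28,"fingers": 0},{"ay": 5,"tx": -19,"ty": 0,"tz": -30,"fingers": 0},{"ay": 5,"tx": -16,"ty": 0,"tz": -31,"fingers": 0},{"ay": 5,"tx": -13.5,"ty": 0,"tz": -32.5,"fingers": 0},{"ay": 5,"tx": -11,"ty": 0,"tz": -33.5,"fingers": 0},{"ay": 5,"tx": -8,"ty": 0,"tz": -34,"fingers": 0},{"ay": 5,"tx": -5,"ty": 0,"tz": -35,"fingers": 0},{"ay": 5,"tx": -2,"ty": 0,"tz": -35,"fingers": 0}], "grip_force": 40}}

```text
invalid input
```

```bash
python3 -c "
from h import *
plan(J(-.1455,0,.16),10,5.)"
```

```text
jig [0.4222 0.4161 0.2304] t 0.1 F [0.3 0.2 1.4]
{'ax': 0.0, 'ay': 5.0, 'az': -0.0, 'tx': -52.0, 'ty': 7.1, 'tz': -47.4}
{'ax': 0.0, 'ay': 5.0, 'az': -0.0, 'tx': -47.7, 'ty': 7.1, 'tz': -51.8}
{'ax': 0.0, 'ay': 5.0, 'az': -0.0, 'tx': -43.0, 'ty': 7.1, 'tz': -55.7}
{'ax': 0.0, 'ay': 5.0, 'az': -0.0, 'tx': -38.0, 'ty': 7.1, 'tz': -59.3}
{'ax': 0.0, 'ay': 5.0, 'az': -0.0, 'tx': -32.6, 'ty': 7.1, 'tz': -62.3}
{'ax': 0.0, 'ay': 5.0, 'az': -0.0, 'tx': -27.1, 'ty': 7.1, 'tz': -65.0}
{'ax': 0.0, 'ay': 5.0, 'az': -0.0, 'tx': -21.3, 'ty': 7.1, 'tz': -67.1}
{'ax': 0.0, 'ay': 5.0, 'az': -0.0, 'tx': -15.4, 'ty': 7.1, 'tz': -68.7}
{'ax': 0.0, 'ay': 5.0, 'az': -0.0, 'tx': -9.4, 'ty': 7.1, 'tz': -69.8}
{'ax': 0.0, 'ay': 5.0, 'az': -0.0, 'tx': -3.2, 'ty': 7.1, 'tz': -70.3}
```

Refused, probably because every key has to be present. I'll give all seven.

>>> {"fn": "play_rows", "kwargs": {"steps": [{"ax": 0,"ay": 5,"az": 0,"tx": -26,"ty": 0,"tz": -24,"fingers": 0},{"ax": 0,"ay": 5,"az": 0,"tx": -24,"ty": 0,"tz": -26,"fingers": 0},{"ax": 0,"ay": 5,"az": 0,"tx": -21.5,"ty": 0,"tz": -28,"fingers": 0},{"ax": 0,"ay": 5,"az": 0,"tx": -19,"ty": 0,"tz": -30,"fingers": 0},{"ax": 0,"ay": 5,"az": 0,"tx": -16,"ty": 0,"tz": -31,"fingers": 0},{"ax": 0,"ay": 5,"az": 0,"tx": -13.5,"ty": 0,"tz": -32.5,"fingers": 0},{"ax": 0,"ay": 5,"az": 0,"tx": -11,"ty": 0,"tz": -33.5,"fingers": 0},{"ax": 0,"ay": 5,"az": 0,"tx": -8,"ty": 0,"tz": -34,"fingers": 0},{"ax": 0,"ay": 5,"az": 0,"tx": -5,"ty": 0,"tz": -35,"fingers": 0},{"ax": 0,"ay": 5,"az": 0,"tx": -2,"ty": 0,"tz": -35,"fingers": 0}], "grip_force": 40}}

```text
t: 0.93
ee_pos: [0.3911, 0.2575, 0.2252]
tcp_rot: [-1.562, 0.004, 0.206]
contact_force: [1.0, 0.2, 0.7]
opening: -0.0003
```

```bash
python3 -c "
from h import *
plan(J(-.1455,0,.16),12,5.)"
```

```text
jig [0.1311 0.2138 0.2252] t 0.9333 F [1.  0.2 0.7]
{'ax': -0.1, 'ay': 5.0, 'az': -0.1, 'tx': 2.6, 'ty': 5.2, 'tz': -29.1}
{'ax': -0.1, 'ay': 5.0, 'az': -0.1, 'tx': 5.1, 'ty': 5.2, 'tz': -28.7}
{'ax': -0.1, 'ay': 5.0, 'az': -0.1, 'tx': 7.6, 'ty': 5.2, 'tz': -28.2}
{'ax': -0.1, 'ay': 5.0, 'az': -0.1, 'tx': 10.0, 'ty': 5.3, 'tz': -27.4}
{'ax': -0.1, 'ay': 5.0, 'az': -0.1, 'tx': 12.4, 'ty': 5.3, 'tz': -26.4}
{'ax': -0.1, 'ay': 5.0, 'az': -0.1, 'tx': 14.6, 'ty': 5.4, 'tz': -25.2}
{'ax': -0.0, 'ay': 2.6, 'az': -0.0, 'tx': 16.8, 'ty': 5.4, 'tz': -23.8}
{'ax': -0.0, 'ay': 0.0, 'az': -0.0, 'tx': 17.8, 'ty': 5.4, 'tz': -23.1}
{'ax': 0.0, 'ay': 0.0, 'az': 0.0, 'tx': 17.8, 'ty': 5.4, 'tz': -23.1}
{'ax': -0.0, 'ay': -0.0, 'az': 0.0, 'tx': 17.8, 'ty': 5.4, 'tz': -23.1}
{'ax': 0.0, 'ay': 0.0, 'az': 0.0, 'tx': 17.8, 'ty': 5.4, 'tz': -23.1}
{'ax': -0.0, 'ay': -0.0, 'az': 0.0, 'tx': 17.8, 'ty': 5.4, 'tz': -23.1}
```

>>> {"fn": "play_rows", "kwargs": {"steps": [{"ax": 0,"ay": 5,"az": 0,"tx": 3,"ty": 5,"tz": -29,"fingers": 0},{"ax": 0,"ay": 5,"az": 0,"tx": 5,"ty": 5,"tz": -29,"fingers": 0},{"ax": 0,"ay": 5,"az": 0,"tx": 8,"ty": 5,"tz": -28,"fingers": 0},{"ax": 0,"ay": 5,"az": 0,"tx": 10,"ty": 5,"tz": -27,"fingers": 0},{"ax": 0,"ay": 5,"az": 0,"tx": 12,"ty": 5,"tz": -26,"fingers": 0},{"ax": 0,"ay": 5,"az": 0,"tx": 15,"ty": 5,"tz": -25,"fingers": 0},{"ax": 0,"ay": 3,"az": 0,"tx": 17,"ty": 5,"tz": -24,"fingers": 0},{"ax": 0,"ay": 0,"az": 0,"tx": 18,"ty": 5,"tz": -23,"fingers": 0},{"ax": 0,"ay": 0,"az": 0,"tx": 18,"ty": 5,"tz": -23,"fingers": 0},{"ax": 0,"ay": 0,"az": 0,"tx": 18,"ty": 5,"tz": -23,"fingers": 0}]}}

```text
t: 1.77
ee_pos: [0.4702, -0.0387, 0.1703]
tcp_rot: [-1.564, 0.009, -0.407]
contact_force: [0.3, 0.5, 0.9]
opening: -0.0002
```

```bash
python3 -c "
from h import *
plan(J(-.1455,0,.09),6,5.)"
```

```text
jig [-0.1176  0.0347  0.1703] t 1.7667 F [0.3 0.5 0.9]
{'ax': -0.4, 'ay': -2.5, 'az': -0.5, 'tx': 6.1, 'ty': 13.3, 'tz': -4.5}
{'ax': -0.0, 'ay': -0.0, 'az': 0.0, 'tx': 5.8, 'ty': 13.4, 'tz': -4.6}
{'ax': 0.0, 'ay': 0.0, 'az': -0.0, 'tx': 5.8, 'ty': 13.4, 'tz': -4.6}
{'ax': 0.0, 'ay': 0.0, 'az': -0.0, 'tx': 5.8, 'ty': 13.4, 'tz': -4.6}
{'ax': 0.0, 'ay': 0.0, 'az': -0.0, 'tx': 5.8, 'ty': 13.4, 'tz': -4.6}
{'ax': 0.0, 'ay': 0.0, 'az': -0.0, 'tx': 5.8, 'ty': 13.4, 'tz': -4.6}
```

>>> {"fn": "play_rows", "kwargs": {"steps": [{"ax": -0.4,"ay": -2.5,"az": -0.5,"tx": 6,"ty": 13,"tz": -4.5,"fingers": 0},{"ax": 0,"ay": 0,"az": 0,"tx": 6,"ty": 13,"tz": -4.5,"fingers": 0},{"ax": 0,"ay": 0,"az": 0,"tx": 6,"ty": 13,"tz": -4.5,"fingers": 0},{"ax": 0,"ay": 0,"az": 0,"tx": 6,"ty": 13,"tz": -4.5,"fingers": 0},{"ax": 0,"ay": 0,"az": 0,"tx": 6,"ty": 13,"tz": -4.5,"fingers": 0},{"ax": 0,"ay": 0,"az": 0,"tx": 6,"ty": 13,"tz": -4.5,"fingers": 0},{"ax": 0,"ay": 0,"az": 0,"tx": 0,"ty": 0,"tz": 0,"fingers": 0}]}}

```text
t: 2.35
ee_pos: [0.4941, -0.0876, 0.0878]
tcp_rot: [-1.574, -0.0, -0.373]
contact_force: [0.1, 0.2, -0.4]
opening: 0.0001
```

```bash
python3 -c "
from h import *
plan(J(-.1455,0,.05),4,5.)
print(state()['tcp_rot'])
a=snapshot('side'); b=snapshot('wrist'); np.save('w.npy',b,allow_pickle=True); np.save('s1.npy',a,allow_pickle=True)
t=snapshot('top'); np.save('t1.npy',t,allow_pickle=True)
A=cv2.resize(a['frame'][160:300,215:355],(400,400),interpolation=2); B=cv2.resize(b['frame'],(400,300))
im=np.zeros((400,800,3),np.uint8); im[:,:400]=A; im[:300,400:]=B; cv2.imwrite('pics/m2.png',im[...,::-1])
print(tojig(np.array(b['origin'])),b['fov_y'])
"
```

```text
jig [-0.1549 -0.0051  0.0878] t 2.35 F [ 0.1  0.2 -0.4]
{'ax': 0.2, 'ay': -0.6, 'az': 0.0, 'tx': -1.3, 'ty': 9.4, 'tz': 2.4}
{'ax': 0.0, 'ay': -0.0, 'az': 0.0, 'tx': -1.3, 'ty': 9.4, 'tz': 2.3}
{'ax': -0.0, 'ay': 0.0, 'az': -0.0, 'tx': -1.3, 'ty': 9.4, 'tz': 2.3}
{'ax': 0.0, 'ay': 0.0, 'az': 0.0, 'tx': -1.3, 'ty': 9.4, 'tz': 2.3}
[-1.57428247e+00 -4.76476141e-04 -3.72765491e-01]
[-0.07034523 -0.00439823  0.22978508] 71.06475569890092
```

View pics/m2.png

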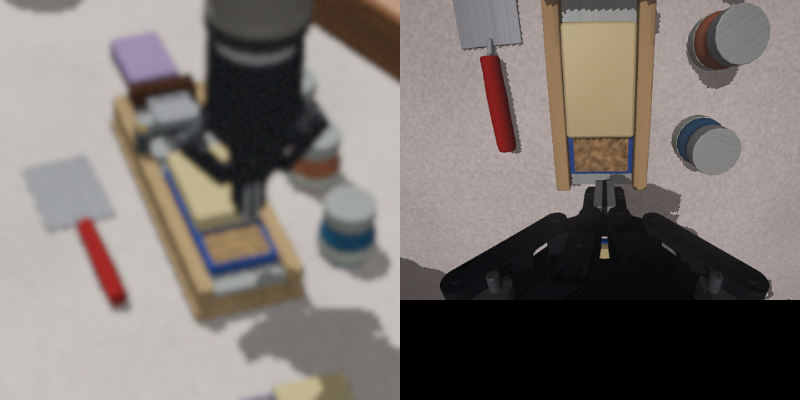

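The side crop shows the closed fingers above the rear of the sled. In the wrist view the soap's rear top edge is at row ~137 and the cork spans rows 139–172, with the channel upright in the picture. I'll refine the line from this view.

```bash
python3 -c "
from h import *
b=np.load('w.npy',allow_pickle=True).item()
C=lambda L:[((x-400)*1.4,y*1.4) for x,y in L]
for n,L,z in [('soap',[(562,22),(633,22),(635.5,136.5),(568,136.5)],.059),('sled rear',[(570,173),(634,173)],.041),('walls outer rear',[(557,190),(647,190)],.038),('wall inner mid',[(561,60),(638,60),(568,160),(635,160)],.038)]:
  print(n,[tojig(p).round(4)[:2].tolist() for p in plane(b,C(L),z)])
"
```

```text
soap [[-0.031, 0.0258], [-0.0316, -0.0259], [-0.1183, -0.0305], [-0.1178, 0.0265]]
sled rear [[-0.1603, 0.0302], [-0.1609, -0.0332]]
walls outer rear [[-0.1811, 0.0457], [-0.1821, -0.048]]
wall inner mid [[-0.0557, 0.0322], [-0.0564, -0.0336], [-0.1476, 0.0319], [-0.1482, -0.0341]]
```

>>> {"fn": "play_rows", "kwargs": {"steps": [{"ax": 0.2,"ay": -0.6,"az": 0,"tx": -2,"ty": 5,"tz": 6,"fingers": 0},{"ax": 0,"ay": 0,"az": 0,"tx": -2,"ty": 8,"tz": 6,"fingers": 0},{"ax": 0,"ay": 0,"az": 0,"tx": 0,"ty": 8,"tz": 0,"fingers": 0},{"ax": 0,"ay": 0,"az": 0,"tx": 0,"ty": 8,"tz": 0,"fingers": 0},{"ax": 0,"ay": 0,"az": 0,"tx": 0,"ty": 0,"tz": 0,"fingers": 0}]}}

```text
t: 2.92
ee_pos: [0.4971, -0.0691, 0.061]
tcp_rot: [-1.564, -0.006, -0.356]
contact_force: [0.5, -0.1, -0.7]
opening: 0.0002
```

```bash
python3 -c "
from h import *
plan(J(-.142,-.001,.044),2,5.)"
```

```text
jig [-0.1366 -0.0012  0.061 ] t 2.9167 F [ 0.5 -0.1 -0.7]
{'ax': -0.4, 'ay': 0.4, 'az': 0.4, 'tx': -0.2, 'ty': 8.5, 'tz': -2.8}
{'ax': 0.0, 'ay': 0.0, 'az': -0.0, 'tx': -0.1, 'ty': 8.5, 'tz': -2.7}
```

>>> {"fn": "play_rows", "kwargs": {"steps": [{"ax": -0.3,"ay": 0.3,"az": 0.3,"tx": 0,"ty": 4,"tz": -3,"fingers": 0},{"ax": 0,"ay": 0,"az": 0,"tx": 0,"ty": 5,"tz": -1,"fingers": 0},{"ax": 0,"ay": 0,"az": 0,"tx": 0,"ty": 3,"tz": 0,"fingers": 0},{"ax": 0,"ay": 0,"az": 0,"tx": 0,"ty": 0,"tz": 0,"fingers": 0}]}}

```text
t: 3.25
ee_pos: [0.4952, -0.0733, 0.0472]
tcp_rot: [-1.571, 0.0, -0.361]
contact_force: [0.6, -0.5, 0.9]
opening: -0.0002
```

```bash
python3 -c "
from h import *
plan(J(-.142,-.001,.042),2,5.)"
```

```text
jig [-0.1411 -0.001   0.0472] t 3.25 F [ 0.6 -0.5  0.9]
{'ax': 0.0, 'ay': 0.1, 'az': -0.0, 'tx': 0.0, 'ty': 2.6, 'tz': -0.4}
{'ax': -0.0, 'ay': 0.0, 'az': -0.0, 'tx': 0.0, 'ty': 2.6, 'tz': -0.4}
```

Positioned over the tread. Pressing down now.

>>> {"fn": "play_rows", "kwargs": {"steps": [{"ax": 0,"ay": 0,"az": 0,"tx": 0,"ty": 4,"tz": 0,"fingers": 0},{"ax": 0,"ay": 0,"az": 0,"tx": 0,"ty": 4,"tz": 0,"fingers": 0},{"ax": 0,"ay": 0,"az": 0,"tx": 0,"ty": 4,"tz": 0,"fingers": 0},{"ax": 0,"ay": 0,"az": 0,"tx": 0,"ty": 4,"tz": 0,"fingers": 0},{"ax": 0,"ay": 0,"az": 0,"tx": 0,"ty": 4,"tz": 0,"fingers": 0}]}}

```text
t: 3.67
ee_pos: [0.4959, -0.0738, 0.0279]
tcp_rot: [-1.569, -0.0, -0.363]
contact_force: [-16.7, 1.9, 73.7]
opening: -0.0001
```

```bash
python3 -c "
from h import *
plan(J(-.142,-.001,.028),2,5.)"
```

```text
jig [-0.1414 -0.0018  0.0279] t 3.6667 F [-16.7   1.9  73.7]
{'ax': -0.1, 'ay': 0.0, 'az': 0.0, 'tx': -0.4, 'ty': -0.0, 'tz': -0.3}
{'ax': 0.0, 'ay': 0.0, 'az': 0.0, 'tx': -0.4, 'ty': -0.0, 'tz': -0.3}
```

>>> {"fn": "play_rows", "kwargs": {"steps": [{"ax": 0,"ay": 0,"az": 0,"tx": 0,"ty": 1,"tz": 0,"fingers": 0},{"ax": 0,"ay": 0,"az": 0,"tx": 0,"ty": 1,"tz": 0,"fingers": 0}]}}

```text
t: 3.83
ee_pos: [0.4956, -0.0737, 0.0289]
tcp_rot: [-1.565, 0.002, -0.364]
contact_force: [-4.5, 1.4, 13.3]
opening: -0.0001
```

```bash
python3 -c "
from h import *
plan(J(-.142,-.001,.028),1,5.)"
```

```text
jig [-0.1414 -0.0016  0.0289] t 3.8333 F [-4.5  1.4 13.3]
{'ax': -0.3, 'ay': -0.1, 'az': -0.1, 'tx': -0.6, 'ty': 0.9, 'tz': -0.6}
```

>>> {"fn": "play_rows", "kwargs": {"steps": [{"ax": 0,"ay": 0,"az": 0,"tx": 0,"ty": 1.5,"tz": 3,"fingers": 0},{"ax": 0,"ay": 0,"az": 0,"tx": 0,"ty": 1.5,"tz": 3,"fingers": 0},{"ax": 0,"ay": 0,"az": 0,"tx": 0,"ty": 1.5,"tz": 3,"fingers": 0},{"ax": 0,"ay": 0,"az": 0,"tx": 0,"ty": 1.5,"tz": 3,"fingers": 0}]}}

```text
t: 4.17
ee_pos: [0.4957, -0.0736, 0.0287]
tcp_rot: [-1.571, 0.003, -0.376]
contact_force: [-10.1, -5.6, 28.5]
opening: -0.0001
```

```bash
python3 -c "
from h import *
plan(J(-.05,-.001,.028),10,5.)"
```

```text
jig [-0.1412 -0.0016  0.0287] t 4.1667 F [-10.1  -5.6  28.5]
{'ax': -0.0, 'ay': -0.7, 'az': -0.2, 'tx': -0.2, 'ty': 0.1, 'tz': 9.1}
{'ax': -0.0, 'ay': -0.0, 'az': 0.0, 'tx': -0.1, 'ty': 0.1, 'tz': 9.1}
{'ax': 0.0, 'ay': 0.0, 'az': -0.0, 'tx': -0.1, 'ty': 0.1, 'tz': 9.1}
{'ax': 0.0, 'ay': 0.0, 'az': -0.0, 'tx': -0.1, 'ty': 0.1, 'tz': 9.1}
{'ax': 0.0, 'ay': 0.0, 'az': -0.0, 'tx': -0.1, 'ty': 0.1, 'tz': 9.1}
{'ax': 0.0, 'ay': 0.0, 'az': -0.0, 'tx': -0.1, 'ty': 0.1, 'tz': 9.1}
{'ax': 0.0, 'ay': 0.0, 'az': -0.0, 'tx': -0.1, 'ty': 0.1, 'tz': 9.1}
{'ax': 0.0, 'ay': 0.0, 'az': -0.0, 'tx': -0.1, 'ty': 0.1, 'tz': 9.1}
{'ax': 0.0, 'ay': 0.0, 'az': -0.0, 'tx': -0.1, 'ty': 0.1, 'tz': 9.1}
{'ax': 0.0, 'ay': 0.0, 'az': -0.0, 'tx': -0.1, 'ty': 0.1, 'tz': 9.1}
```

>>> {"fn": "play_rows", "kwargs": {"steps": [{"ax": 0,"ay": -0.7,"az": 0,"tx": -0.5,"ty": 0.7,"tz": 6,"fingers": 0},{"ax": 0,"ay": 0,"az": 0,"tx": -0.5,"ty": 0.7,"tz": 7,"fingers": 0},{"ax": 0,"ay": 0,"az": 0,"tx": -0.5,"ty": 0.7,"tz": 7,"fingers": 0}]}}

```text
t: 4.42
ee_pos: [0.5001, -0.0647, 0.0292]
tcp_rot: [-1.577, -0.001, -0.375]
contact_force: [-3.8, -7.1, 10.0]
opening: 0.0003
```

```bash
python3 -c "
from h import *
plan(J(-.05,-.001,.028),1,5.)"
```

```text
jig [-0.1314 -0.0025  0.0292] t 4.4167 F [-3.8 -7.1 10. ]
{'ax': 0.4, 'ay': -0.7, 'az': 0.1, 'tx': -2.4, 'ty': 0.7, 'tz': 81.4}
```

>>> {"fn": "play_rows", "kwargs": {"steps": [{"ax": 0.4,"ay": -0.7,"az": 0,"tx": -1,"ty": 1,"tz": 6,"fingers": 0},{"ax": 0,"ay": 0,"az": 0,"tx": -1,"ty": 1,"tz": 6,"fingers": 0},{"ax": 0,"ay": 0,"az": 0,"tx": 0,"ty": 1,"tz": 6,"fingers": 0}]}}

```text
t: 4.67
ee_pos: [0.5029, -0.0601, 0.0289]
tcp_rot: [-1.581, -0.006, -0.373]
contact_force: [-12.5, -14.5, 27.6]
opening: -0.0001
```

```bash
python3 -c "
from h import *
plan(J(-.05,-.001,.028),1,5.)
t=snapshot('top'); np.save('t2.npy',t,allow_pickle=True); save(t,'t2.png',(215,150,355,250),4)
a=snapshot('side'); save(a,'s2.png',(235,175,335,275),4)
x=cv2.imread('pics/t2.png'); y=cv2.imread('pics/s2.png'); im=np.zeros((400,1000,3),np.uint8)
im[:,:560]=x; im[:,560:960]=y; cv2.imwrite('pics/m3.png',cv2.resize(im,(800,320)))
"
```

```text
jig [-0.126  -0.0034  0.0289] t 4.6667 F [-12.5 -14.5  27.6]
{'ax': 0.6, 'ay': -0.6, 'az': 0.3, 'tx': -3.2, 'ty': 0.1, 'tz': 76.0}
```

View pics/m3.png

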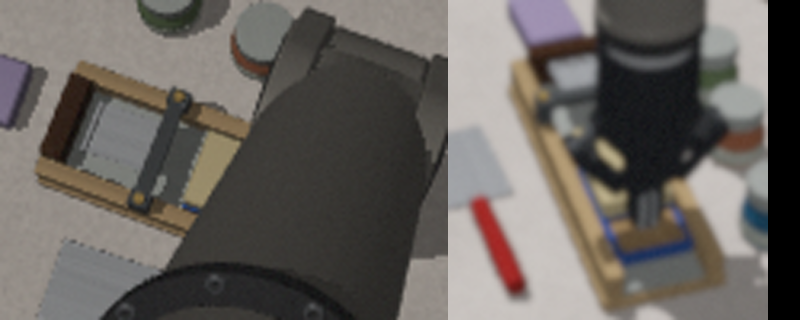

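>>> {"fn": "play_rows", "kwargs": {"steps": [{"ax": 0.4,"ay": -0.6,"az": 0.3,"tx": -2,"ty": 0.7,"tz": 7,"fingers": 0},{"ax": 0,"ay": 0,"az": 0,"tx": -2,"ty": 0.7,"tz": 8,"fingers": 0},{"ax": 0,"ay": 0,"az": 0,"tx": -1,"ty": 0.7,"tz": 8,"fingers": 0},{"ax": 0,"ay": 0,"az": 0,"tx": -1,"ty": 0.7,"tz": 8,"fingers": 0}]}}

```text
t: 5.1
ee_pos: [0.5079, -0.0454, 0.0291]
tcp_rot: [-1.584, -0.01, -0.381]
contact_force: [-4.3, -8.6, 11.7]
opening: 0.0001
```

```bash
python3 -c "
from h import *
plan(J(-.05,-.001,.028),1,5.)"
```

```text
jig [-0.1105 -0.003   0.0291] t 5.1 F [-4.3 -8.6 11.7]
{'ax': 0.8, 'ay': -1.0, 'az': 0.6, 'tx': -3.1, 'ty': 0.2, 'tz': 60.5}
```

>>> {"fn": "play_rows", "kwargs": {"steps": [{"ax": 0.6,"ay": -1,"az": 0.5,"tx": -2,"ty": 0.9,"tz": 8,"fingers": 0},{"ax": 0,"ay": 0,"az": 0,"tx": -1.5,"ty": 0.8,"tz": 8,"fingers": 0},{"ax": 0,"ay": 0,"az": 0,"tx": -1,"ty": 0.8,"tz": 8,"fingers": 0},{"ax": 0,"ay": 0,"az": 0,"tx": -1,"ty": 0.8,"tz": 8,"fingers": 0}]}}

```text
t: 5.43
ee_pos: [0.5146, -0.0304, 0.0291]
tcp_rot: [-1.586, -0.011, -0.379]
contact_force: [-5.0, -12.3, 15.7]
opening: -0.0002
```

```bash
python3 -c "
from h import *
plan(J(-.05,-.001,.028),1,5.)"
```

```text
jig [-0.0942 -0.0039  0.0291] t 5.4333 F [ -5.  -12.3  15.7]
{'ax': 0.9, 'ay': -0.9, 'az': 0.6, 'tx': -3.6, 'ty': 0.4, 'tz': 44.2}
```

>>> {"fn": "play_rows", "kwargs": {"steps": [{"ax": 0.6,"ay": -0.9,"az": 0.5,"tx": -2,"ty": 0.9,"tz": 8,"fingers": 0},{"ax": 0,"ay": 0,"az": 0,"tx": -2,"ty": 0.8,"tz": 9,"fingers": 0},{"ax": 0,"ay": -0.5,"az": 0,"tx": -2,"ty": 0.8,"tz": 9,"fingers": 0},{"ax": 0,"ay": 0,"az": 0,"tx": -1,"ty": 0.8,"tz": 9,"fingers": 0}]}}

```text
t: 5.77
ee_pos: [0.5214, -0.0127, 0.0291]
tcp_rot: [-1.587, -0.012, -0.372]
contact_force: [-5.4, -11.3, 17.2]
opening: 0.0001
```

```bash
python3 -c "
from h import *
plan(J(-.033,-.001,.028),1,5.)"
```

```text
jig [-0.0752 -0.004   0.0291] t 5.7667 F [ -5.4 -11.3  17.2]
{'ax': 0.9, 'ay': -0.5, 'az': 0.7, 'tx': -3.3, 'ty': 0.4, 'tz': 42.2}
```

>>> {"fn": "play_rows", "kwargs": {"steps": [{"ax": 0.6,"ay": -0.5,"az": 0.5,"tx": -2,"ty": 0.9,"tz": 8,"fingers": 0},{"ax": 0,"ay": 0,"az": 0,"tx": -2,"ty": 0.9,"tz": 9,"fingers": 0},{"ax": 0,"ay": 0,"az": 0,"tx": -2,"ty": 0.8,"tz": 9,"fingers": 0},{"ax": 0,"ay": 0,"az": 0,"tx": -2,"ty": 0.8,"tz": 9,"fingers": 0}]}}

```text
t: 6.1
ee_pos: [0.5275, 0.0048, 0.0291]
tcp_rot: [-1.589, -0.013, -0.38]
contact_force: [-4.8, -15.1, 16.2]
opening: 0.0003
```

```bash
python3 -c "
from h import *
plan(J(-.033,-.001,.028),1,5.)"
```

```text
jig [-0.0567 -0.0035  0.0291] t 6.1 F [ -4.8 -15.1  16.2]
{'ax': 1.1, 'ay': -1.0, 'az': 0.8, 'tx': -2.9, 'ty': 0.6, 'tz': 23.7}
```

>>> {"fn": "play_rows", "kwargs": {"steps": [{"ax": 0.6,"ay": -1,"az": 0.5,"tx": -2,"ty": 0.9,"tz": 9,"fingers": 0},{"ax": 0,"ay": 0,"az": 0,"tx": -2,"ty": 0.9,"tz": 9,"fingers": 0},{"ax": 0,"ay": 0,"az": 0,"tx": -2,"ty": 0.9,"tz": 8,"fingers": 0},{"ax": 0,"ay": 0,"az": 0,"tx": -1,"ty": 0.9,"tz": 7,"fingers": 0}]}}

```text
t: 6.43
ee_pos: [0.5307, 0.013, 0.0291]
tcp_rot: [-1.599, -0.011, -0.385]
contact_force: [-12.0, -16.4, 26.0]
opening: -0.0
```

```bash
python3 -c "
from h import *
plan(J(-.033,-.001,.028),1,5.)"
```

```text
jig [-0.0479 -0.0035  0.0291] t 6.4333 F [-12.  -16.4  26. ]
{'ax': 1.6, 'ay': -1.3, 'az': 0.6, 'tx': -2.8, 'ty': 0.7, 'tz': 14.9}
```

>>> {"fn": "play_rows", "kwargs": {"steps": [{"ax": 1.2,"ay": -1,"az": 0.5,"tx": -2,"ty": 0.6,"tz": 9,"fingers": 0},{"ax": 0.5,"ay": 0,"az": 0,"tx": -2,"ty": 0.7,"tz": 9,"fingers": 0},{"ax": 0.5,"ay": 0,"az": 0,"tx": -2,"ty": 0.7,"tz": 9,"fingers": 0}]}}

```text
t: 6.68
ee_pos: [0.5336, 0.0224, 0.029]
tcp_rot: [-1.575, -0.008, -0.383]
contact_force: [-4.3, -13.3, 15.1]
opening: 0.0003
```

```bash
python3 -c "
from h import *
plan(J(-.033,-.001,.028),1,5.)
t=snapshot('top'); np.save('t3.npy',t,allow_pickle=True); save(t,'t3.png',(215,150,355,250),4)
a=snapshot('side'); save(a,'s3.png',(235,165,335,265),4)
x=cv2.imread('pics/t3.png'); y=cv2.imread('pics/s3.png'); im=np.zeros((400,1000,3),np.uint8)
im[:,:560]=x; im[:,560:960]=y; cv2.imwrite('pics/m4.png',cv2.resize(im,(800,320)))
"
```

```text
jig [-0.038  -0.0029  0.029 ] t 6.6833 F [ -4.3 -13.3  15.1]
{'ax': 0.2, 'ay': -1.2, 'az': 0.4, 'tx': -2.0, 'ty': 1.0, 'tz': 5.0}
```

View pics/m4.png

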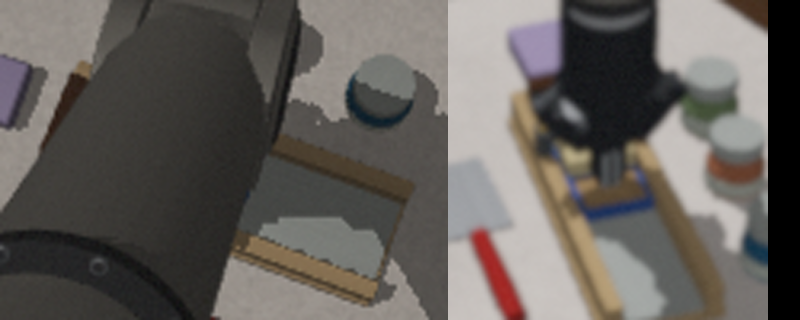

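The sled is well under the gate and the fingers are still on the tread. I'll keep pushing until it stalls.

>>> {"fn": "play_rows", "kwargs": {"steps": [{"ax": 0,"ay": -1,"az": 0.3,"tx": -2,"ty": 0.8,"tz": 8,"fingers": 0},{"ax": 0.3,"ay": 0,"az": 0,"tx": -2,"ty": 0.8,"tz": 8,"fingers": 0},{"ax": 0.3,"ay": 0,"az": 0,"tx": -2,"ty": 0.8,"tz": 8,"fingers": 0}]}}

```text
t: 7.03
ee_pos: [0.5361, 0.0296, 0.029]
tcp_rot: [-1.578, -0.009, -0.381]
contact_force: [-6.0, -15.4, 16.8]
opening: -0.0002
```

```bash
python3 -c "
from h import *
plan(J(-.033,-.001,.028),1,5.)"
```

```text
jig [-0.0304 -0.0027  0.029 ] t 7.0333 F [ -6.  -15.4  16.8]
{'ax': 0.4, 'ay': -1.0, 'az': 0.5, 'tx': -1.7, 'ty': 1.0, 'tz': -2.6}
```

>>> {"fn": "play_rows", "kwargs": {"steps": [{"ax": 0,"ay": -1,"az": 0.3,"tx": -1,"ty": 0.8,"tz": 8,"fingers": 0},{"ax": 0.3,"ay": 0,"az": 0,"tx": -1,"ty": 0.8,"tz": 8,"fingers": 0},{"ax": 0.3,"ay": 0,"az": 0,"tx": -1,"ty": 0.8,"tz": 8,"fingers": 0}]}}

```text
t: 7.28
ee_pos: [0.5362, 0.03, 0.029]
tcp_rot: [-1.588, -0.002, -0.382]
contact_force: [-11.0, -17.6, 22.9]
opening: -0.0
```

```bash
python3 -c "
from h import *
plan(J(-.033,-.001,.028),1,5.)"
```

```text
jig [-0.03   -0.0027  0.029 ] t 7.2833 F [-11.  -17.6  22.9]
{'ax': 1.0, 'ay': -1.1, 'az': 0.1, 'tx': -1.6, 'ty': 1.1, 'tz': -3.0}
```

>>> {"fn": "play_rows", "kwargs": {"steps": [{"ax": 0.8,"ay": -1,"az": 0,"tx": 0,"ty": 0.6,"tz": 12,"fingers": 0},{"ax": 0.5,"ay": 0,"az": 0,"tx": 0,"ty": 0.6,"tz": 14,"fingers": 0},{"ax": 0.5,"ay": 0,"az": 0,"tx": 0,"ty": 0.6,"tz": 14,"fingers": 0}]}}

```text
t: 7.53
ee_pos: [0.5361, 0.0302, 0.029]
tcp_rot: [-1.596, 0.009, -0.393]
contact_force: [-19.6, -28.8, 33.1]
opening: 0.0005
```

```bash
python3 -c "
from h import *
plan(J(-.033,-.001,.028),1,5.)"
```

```text
jig [-0.0299 -0.0025  0.029 ] t 7.5333 F [-19.6 -28.8  33.1]
{'ax': 1.4, 'ay': -1.7, 'az': -0.5, 'tx': -1.4, 'ty': 1.1, 'tz': -3.1}
```

Stalled with 34 N forward and no movement, so the sled is home. I'll relax the push, then lift straight up.

>>> {"fn": "play_rows", "kwargs": {"steps": [{"ax": 0.5,"ay": -0.5,"az": 0,"tx": 0,"ty": 0.3,"tz": 1,"fingers": 0},{"ax": 0,"ay": 0,"az": 0,"tx": 0,"ty": 0,"tz": 0.5,"fingers": 0},{"ax": 0,"ay": 0,"az": 0,"tx": 0,"ty": -1,"tz": 0,"fingers": 0},{"ax": 0,"ay": 0,"az": 0,"tx": 0,"ty": -2,"tz": 0,"fingers": 0}]}}

```text
t: 7.87
ee_pos: [0.5356, 0.0261, 0.0336]
tcp_rot: [-1.588, 0.01, -0.395]
contact_force: [-2.1, 0.9, 3.8]
opening: -0.0004
```

```bash
python3 -c "
from h import *
plan(J(-.033,-.001,.04),1,5.)"
```

```text
jig [-0.0339 -0.0035  0.0336] t 7.8667 F [-2.1  0.9  3.8]
{'ax': 1.0, 'ay': -1.8, 'az': -0.6, 'tx': -2.6, 'ty': -6.4, 'tz': 0.7}
```

>>> {"fn": "play_rows", "kwargs": {"steps": [{"ax": 0,"ay": 0,"az": 0,"tx": 0,"ty": -4,"tz": 0,"fingers": 0},{"ax": 0,"ay": 0,"az": 0,"tx": 0,"ty": -6,"tz": -2,"fingers": 0},{"ax": 0,"ay": 0,"az": 0,"tx": 0,"ty": -10,"tz": -6,"fingers": 0},{"ax": 0.5,"ay": -1,"az": 0,"tx": 0,"ty": -15,"tz": -15,"fingers": 0},{"ax": 0.5,"ay": 0,"az": 0,"tx": 0,"ty": -15,"tz": -25,"fingers": 0},{"ax": 0,"ay": 0,"az": 0,"tx": 0,"ty": -10,"tz": -25,"fingers": 0},{"ax": 0,"ay": 0,"az": 0,"tx": 0,"ty": 0,"tz": -25,"fingers": 0},{"ax": 0,"ay": 0,"az": 0,"tx": 0,"ty": 0,"tz": 0,"fingers": 0},{"ax": 0,"ay": 0,"az": 0,"tx": 0,"ty": 0,"tz": 0,"fingers": 0}]}}

```text
t: 8.62
ee_pos: [0.4991, -0.0702, 0.1006]
tcp_rot: [-1.569, 0.006, -0.374]
contact_force: [1.0, 0.7, 0.8]
opening: -0.0003
```

```bash
python3 -c "
from h import *
plan(J(-.16,-.001,.14),1,5.)
b=snapshot('wrist'); np.save('w4.npy',b,allow_pickle=True)
a=snapshot('side'); np.save('s4.npy',a,allow_pickle=True); save(a,'s4.png',(235,165,335,265),4); save(b,'w4.png',k=1)
y=cv2.imread('pics/s4.png'); im=np.zeros((420,800,3),np.uint8)
x=cv2.imread('pics/w4.png'); im[:,:400]=x[:,80:480]; im[:400,400:]=y; cv2.imwrite('pics/m5.png',im)
"
```

```text
jig [-0.1369 -0.0035  0.1006] t 8.6167 F [1.  0.7 0.8]
{'ax': -0.1, 'ay': -0.6, 'az': -0.4, 'tx': -2.5, 'ty': -39.4, 'tz': -23.1}
```

View pics/m5.png

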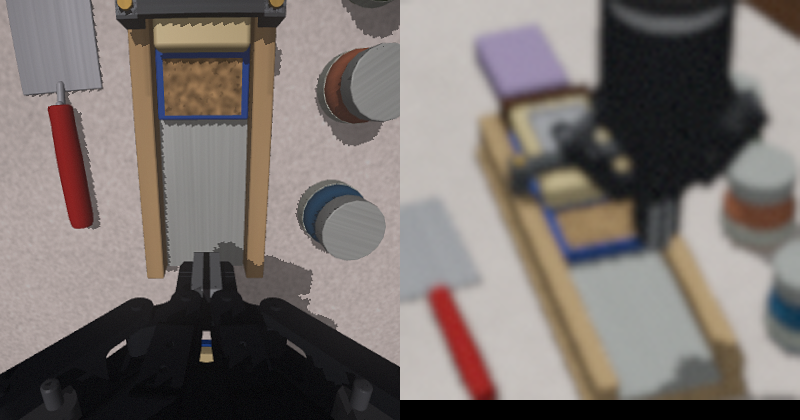

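The wrist view shows the soap under the gate, its rear edge at row ~52 and the tray rear at row ~121. I'll move clear, then measure.

>>> {"fn": "play_rows", "kwargs": {"steps": [{"ax": 0,"ay": 0,"az": 0,"tx": 0,"ty": -25,"tz": -25,"fingers": 0},{"ax": 0,"ay": 0,"az": 0,"tx": 0,"ty": -25,"tz": -30,"fingers": 0},{"ax": 0,"ay": 0,"az": 0,"tx": 0,"ty": -25,"tz": -35,"fingers": 0},{"ax": 0,"ay": 0,"az": 0,"tx": 0,"ty": -10,"tz": -35,"fingers": 0},{"ax": 0,"ay": 0,"az": 0,"tx": 0,"ty": 0,"tz": -35,"fingers": 0},{"ax": 0,"ay": 0,"az": 0,"tx": 0,"ty": 0,"tz": -35,"fingers": 0},{"ax": 0,"ay": 0,"az": 0,"tx": 0,"ty": 0,"tz": -30,"fingers": 0},{"ax": 0,"ay": 0,"az": 0,"tx": 0,"ty": 0,"tz": 0,"fingers": 0},{"ax": 0,"ay": 0,"az": 0,"tx": 0,"ty": 0,"tz": 0,"fingers": 0}]}}

```text
t: 9.47
ee_pos: [0.4222, -0.2799, 0.1887]
tcp_rot: [-1.572, 0.007, -0.35]
contact_force: [0.1, 0.6, -0.9]
opening: 0.0001
```

```bash
python3 -c "
from h import *
plan(J(-.16,-.001,.14),1,5.)
b=np.load('w4.npy',allow_pickle=True).item()
for n,L,z in [('bolts',[(203,5),(358,5)],.061),('soap rear',[(234,52),(330,52)],.052),('sled rear',[(238,121),(329,121)],.034),('walls rear',[(227,278),(344,278)],.038)]:
  print(n,[tojig(p).round(4)[:2].tolist() for p in plane(b,L,z)])
t=snapshot('top'); np.save('t5.npy',t,allow_pickle=True); save(t,'c5.png',(215,160,355,250),5.5)
"
```

```text
jig [-0.3602 -0.0061  0.1887] t 9.4667 F [ 0.1  0.6 -0.9]
{'ax': 0.1, 'ay': 0.7, 'az': -0.4, 'tx': -2.2, 'ty': 48.5, 'tz': 200.3}
bolts [[0.0027, 0.0415], [0.0015, -0.0429]]
soap rear [[-0.0201, 0.0272], [-0.0209, -0.0293]]
sled rear [[-0.0605, 0.03], [-0.0612, -0.0323]]
walls rear [[-0.1811, 0.0458], [-0.1819, -0.048]]
```

View pics/c5.png

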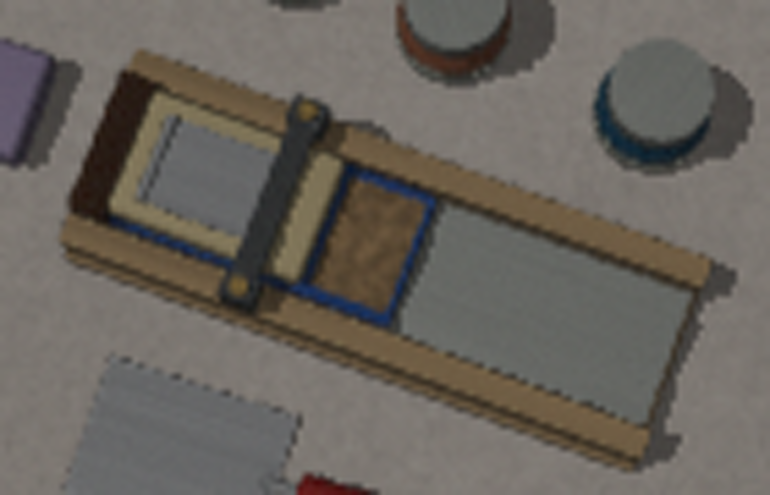

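The top view shows the soap front flush with the dark stop at (130,160), with no visible gap. The sled lies straight, with the gate bar and leaf over the soap. One numeric check, then I'll hand in.

```bash
python3 -c "
from h import *
t=np.load('t5.npy',allow_pickle=True).item()
C=lambda L:[(x/5.5+215-.4,y/5.5+160-.4) for x,y in L]
for n,L,z in [('sled rear',[(437,198),(390,322)],.034),('soap rear top',[(343,160),(298,282)],.052),('bolts',[(310,112),(238,288)],.061),('stop/soap',[(156,92),(108,218)],.051)]:
  print(n,[tojig(p).round(4)[:2].tolist() for p in plane(t,C(L),z)])
print(state()['contact_force'],np.abs(state()['qvel']).max()); close_job()"
```

```text
sled rear [[-0.063, -0.0307], [-0.0632, 0.0282]]
soap rear top [[-0.0199, -0.0285], [-0.021, 0.0285]]
bolts [[0.0001, -0.0415], [0.0011, 0.0413]]
stop/soap [[0.0675, -0.0282], [0.0662, 0.0313]]
[-0.22960286 -0.57393467  0.19827375] 0.02541889786269184
the job is handed in; nothing more can be done
```

I pressed the blue sled down with the closed fingers on the cork tread. Keeping it pressed, I pushed it under the gate bar and leaf spring until it stalled against the end stop. I then lifted the hand clear and handed the job in at about 9.5 s of the 34 s allowed.

**Final checks**
- **Position:** in the last top view the sled's rear edge is at jig x = -63 mm (-64 is exactly home) and the soap's rear at about -20 mm (-22 is exactly home). The soap sits flush against the stop with no visible gap.
- **Alignment:** the sled is straight and about 1 mm off the centre line, with the gate bar and leaf over the soap.
- **Hand:** it is well clear, and the wrist force reads about zero.
- **Surroundings:** the blue and clay jars, the spatula and the spare soap were unmoved where the final pictures show them. I did not check the green jar, oil jars or pan; the arm did not go near them.

**What did not go smoothly**
- The first press peaked at about 74 N at the wrist, under the 120 N limit. I then eased it to between 10 and 33 N for the push.
- The wrist view reads 2–5 mm further forward than the top view, on the fixed channel too. Measured relative to the gate bar, the two agree to about 1 mm.
- On release the fingers slid back about 4 mm on the cork. The later pictures show the sled stayed home.
- The bed and leaf readings could not be seen directly. The fingertip height of 29 mm throughout the push is consistent with the bed being fully down.

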